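Load the polarimeter with the 200 mm sample tube

ROBOT

A 6-joint arm with a two-finger parallel gripper is mounted at the origin on the work surface. World frame = base frame: x ahead of the robot, y to its left, z up, the work surface at z = 0. Lengths are in m, angles in degrees, forces in N, time in s.
With the tool pointing down it reaches from about 0.225 to 0.875 m from the base axis. Payload 3.4 kg.
Tool frame: the origin (TCP) lies between the finger pads; the fingertips stand 8 mm ahead of it and the grasp point (between the pads) lies 11 mm behind it (robot.tip_extent is the distance from the TCP to the fingertips, in m); z points along the fingers, y is the direction in which the jaws open and shut (so a half turn about z gives the same grasp; the last joint's range is limited). The gripper opens to 85 mm and grips with 20 to 120 N. Pads are 22 mm wide; open, the fingers measure 114 mm over their backs; the gripper's body (76 mm by 85 mm) begins 54 mm behind the grasp point. The pads swing forward as they close: fully open they stand 13 mm farther back than shut.
Start: joints at [66.692, 15.808, 86.224, -0, 77.962, -6.933], TCP at [0.162, 0.552, 0.239] pointing down, gripper open.
Joint ranges: [-165.64, 165.64], [-43.16, 119.46], [12.63, 154.43], [-67.54, 247.53], [6.08, 155.33], [-154.97, 154.97]. Speed limits (degrees/s): [147.25, 147.25, 180, 180, 180, 180].

INTERFACE

Orientations are given as a 3x3 rotation matrix whose columns are the frame's x, y, z axes.
In Python, from station import robot, imaging, nets gives the robot as it stands.
- The arm moves only by the shell command python3 -m handwheel 'ROWS' [FORCE]. ROWS is JSON, a list that holds one entry, the list of rows, each a list of 7 numbers: the turn, a rotation vector about the tool's x, y, z in rad, then the shift along the tool's x, y, z in mm, then the gripper's target within -1 to 1 (shut at 1, half-way at 0, fully open at -1). In form: [[[rx, ry, rz, tx, ty, tz, hand], ...]]. A call has 1 to 8 rows; each row is the pose to reach, as a shift and turn from the pose commanded when the call began, along the tool's axes at that moment; what a row does not reach only later rows make up. A row lasts 1/8 s, in which the tool goes at most 62.5 mm and 10.7 degrees, less where a joint would pass 70% of its speed; a pose out of reach is approached as far as the arm can. A call with a gripper value outside its range is refused whole. The fingers move at their own pace and stop on an object; FORCE is the grip in N (left out, the last holds). Time passes only in rows, so rows that repeat a pose let the fingers close. It gives the time, the measured TCP pose, the force and the opening at its end, in the units of the state.
- robot.get_state(): the state, without advancing time (a new reading comes with each control period).
- imaging.get_image(name): name is "scene" or "side" or "wrist"; returns a dict with "img" (400x640x3 uint8, red, green, blue), "depth" (400x640 float32, m along the optical axis (not along the pixel's ray), 0 where there is no reading), "fx", "fy", "cx", "cy" (pixels), "R" (3x3) and "t" (3): a world point X has camera coordinates R X + t; the wrist camera has in their place "T_tool_cam" (4x4, takes a point from camera to tool coordinates, whose origin is the TCP and whose axes are the flange's). Camera axes: x right, y down, z forward; pixel columns grow to the right and rows downward; lengths in m; the calibration is good to about 2 mm. A picture is of the moment at which its call begins: read the wrist's pose just before it.
- robot.job_done(): hands the job in, once; it reports no verdict.
Trained networks look in a picture, given as the dict that the camera call returned (one of the last four; its "shot" number tells which), for a name from the list of things; names that differ only in an ending like _2 or _b are one class to them, and where a whole thing is asked for, a point or a joint stands for the part that bears it (a point fixed in the world has none). Each returns a list of dicts, best first, with "conf" (0 to 1); they miss things now and then, are a little off and sometimes report something else, mostly with a low value. They report only what shows in the picture. A call takes as long as a camera call. They do not tell look-alikes from the thing itself.
- nets.spot_in(picture, query): "centre" ([x, y, z] in m, in world coordinates, good to about 4 mm: the middle of the surface that is visible of it).
The state is a dict: "time": time; "joint_pos": joint angles; "qd": joint speeds; "joint_torque": joint torques, N m; "ee_pos": TCP position; "tcp_rot": TCP orientation; "wrist_force": force on the tool from outside, world axes, zero at the start; "ft_torque": the same for the moment, N m; "grip_width": opening from 0.0 (shut) to 1.0 (fully open).
Only numpy, scipy, OpenCV 4.12 (cv2) and the standard library are available. Lean on these libraries where they do the work, as an engineer would, in place of code of your own. Each camera call takes 0.05 s, during which the arm holds its last target.

TASK

Load the polarimeter for the next reading: swing its lid right back to the stop, lay the long sample tube on the two V-cradles in the sample chamber with its filler neck upright and at the lamp-housing end, then lower the lid gently until it is fully shut. The tubes are glass, so set the tube down softly, and leave the short tube, the bottle, the flask, the beaker and the vial where they are.

Things in the scene. Friction and masses are not known exactly. Their poses are not given: they have to be found in the camera images.
- polarimeter: bench polarimeter, a fixed cream box 270 (x) by 480 (y) by 165 mm high, origin under its centre, front to -x. At its +y end a grey vented lamp housing, y 150 to 236 mm, stands 35 mm higher. In its top, under the lid, is the black sample chamber: x from -105 to +15 mm, y -118 to +118 mm, 80 mm deep
- cradle_axis (a point): where the middle of the sample tube belongs, 133 mm above the bench, 32 mm below the chamber rim, mid-chamber. Axes as the polarimeter's: y along the tube, +y to the lamp housing. A 90 degree aluminium V-cradle for the 28 mm end caps reaches from 82 to 116 mm either side; between them it is clear 46 mm down and 60 mm to front and back. End play 8 mm each way
- lid (a joint): angle of the lid (rad): 0 shut, grows as its front edge swings up and back, 1.75 (just past upright) at the back stop. Its hinge is stiff: it stays at any angle, and up to about 6 N at the handle moves it either way. It may start a little ajar
- lid_hinge (a point): middle of the lid's hinge line, which runs along the polarimeter's y, at the height of the chamber rim (165 mm above the bench), 85 mm behind (+x of) the tube's place. Axes as the polarimeter's; it does not move with the lid
- lid_handle (a point): middle of the lid's steel bow handle: a round bar, 10 mm diameter, 120 mm long along the hinge line, 40 mm above the lid's top (axis), on a post at each end. Moves with the lid; with the lid shut it is 135 mm in front of the hinge line and 52 mm above it. The lid is a dark plate 150 x 262 x 12 mm, reaching 15 mm past the handle
- sample_mid (a point): middle of the long sample tube, on its axis: glass of 18 mm diameter, 220 mm long overall, a metal cap 28 mm diameter by 22 mm at each end; 0.14 kg. y along the tube to the neck end, z the way the filler neck points. It starts in one groove of the tube rest, neck up, axis 52 mm above the bench
- sample_neck (a point): top of the long tube's filler neck: a stub with a white stopper (15 mm diameter) on the side of the tube, 65 mm from the middle towards the +y end and 26 mm above the axis
- short_mid (a point): middle of the short tube (not used now), same make but 120 mm long overall, lying neck up in the other groove of the rest, 55 mm beside the long one and parallel to it; axes likewise
- tube_rest: fixed dark grey tube rest, origin under its centre: base 130 (x) by 90 (y) by 8 mm, two plates 8 mm thick at y = -28 and +28 mm with V-notches at x = -27.5 and +27.5 mm that carry the glass of the tubes, axis 52 mm above the bench. The tubes lie along its y. Nothing is between the plates above the base
- bottle_mid (a point): amber bottle, 62 mm diameter, 135 mm high, half-way up; stands beside the tube rest
- flask_mid (a point): stoppered volumetric flask, 62 mm diameter, 172 mm high, half-way up; stands beyond the neck end of the tubes
- beaker_mid (a point): glass beaker, 68 mm diameter, 90 mm high, half-way up; stands beside the tube rest
- vial_mid (a point): small amber vial, 26 mm diameter, 55 mm high, half-way up; stands on the polarimeter's top, beyond the chamber at the end away from the lamp housing
There are look-alikes about, which are no part of the job. What is shaped like the part that bears flask_mid but purple or yellow is not meant.

How it is judged (in metres and radians):
On the way, in this order (a step that is already met when the one before it is completed fails the run):
1. the lid is swung right back to its stop (over 1.6 rad) (value of joint lid above 1.6 rad), for 0.2 s.
2. with the lid open, the long tube lies on both cradles, neck up and at the lamp end, and is let go (x of sample_mid in the frame of cradle_axis between -0.004 and 0.004 m and y of sample_mid in the frame of cradle_axis between -0.012 and 0.012 m and z of sample_mid in the frame of cradle_axis between -0.004 and 0.004 m and angle between the y axis of sample_mid and the y axis of cradle_axis, either way round below 0.04 rad and y of sample_neck in the frame of cradle_axis above 0.04 m and angle between sample_mid's own z axis and vertical below 0.35 rad and linear speed of sample_tube below 0.02 m/s and contact force between the fingers and sample_tube below 0.3 N and value of joint lid above 1 rad), for 0.3 s.
At the end, for the whole second after the job is handed in: Long tube at rest in both V-cradles: middle within 4 mm of their axis (12 mm lengthwise), parallel within 0.04 rad, neck within 0.35 rad of upright, at the lamp end. Lid shut (under 0.04 rad). Short tube, bottle, flask, beaker and vial within 25 mm of their start (x of sample_mid in the frame of cradle_axis between -0.004 and 0.004 m and y of sample_mid in the frame of cradle_axis between -0.012 and 0.012 m and z of sample_mid in the frame of cradle_axis between -0.004 and 0.004 m and angle between the y axis of sample_mid and the y axis of cradle_axis, either way round below 0.04 rad and y of sample_neck in the frame of cradle_axis above 0.04 m and angle between sample_mid's own z axis and vertical below 0.35 rad and linear speed of sample_tube below 0.02 m/s and contact force between the fingers and sample_tube below 0.3 N and value of joint lid below 0.04 rad and not (distance of any of bottle_mid, flask_mid, beaker_mid, vial_mid, short_mid from where it was at the start of the episode above 0.025 m or angle between any of bottle_mid, flask_mid, beaker_mid, vial_mid, short_mid's own z axis and vertical above 0.5 rad)); the robot touches nothing.
It fails at once if the short tube, bottle, flask, beaker or vial is moved more than 25 mm or tipped (distance of any of bottle_mid, flask_mid, beaker_mid, vial_mid, short_mid from where it was at the start of the episode above 0.025 m or angle between any of bottle_mid, flask_mid, beaker_mid, vial_mid, short_mid's own z axis and vertical above 0.5 rad).
It fails at once if the lid is slammed shut (still falling faster than 2.5 rad/s over the last 0.15 rad) (value of joint lid below 0.15 rad and velocity of joint lid below -2.5 rad/s).
It fails at once if the sample tube is dropped (falls free at over 0.35 m/s, a drop of about 6 mm) or banged on the instrument (over 45 N) (contact force between sample_tube and polarimeter above 45 N or (linear speed of sample_tube above 0.35 m/s and contact force between the fingers and sample_tube below 0.3 N)).
It fails at once if the lid is shoved against the sample tube (over 20 N) (contact force between sample_tube and lid above 20 N).
It also fails if it takes over 69 s, if anything falls off the work surface, if the arm or the gripper's body presses on something with over 40 N, if the wrist force passes 120 N, or if a joint passes its speed limit or range.

## Working session

There is one attempt and no reset: what is moved stays moved. The work goes in short steps, Python scripts to look and compute and a shell command to move; the robot and the scene stay as the last step left them, time stands still between calls to the robot, and variables do not carry over. Pictures are saved under pics/ and viewed, and the job is handed in when it is done.

```bash
ls; mkdir -p pics; cat > h.py <<'E'
import numpy as np, cv2
from station import robot, imaging, nets
def save(d,n): cv2.imwrite('pics/'+n+'.png', d['img'][:,:,::-1])
def w(d,u,v,z=None):
    z=d['depth'][v,u] if z is None else z
    c=np.array([(u-d['cx'])*z/d['fx'],(v-d['cy'])*z/d['fy'],z]); 
    return d['R'].T@(c-d['t'])
E
python3 - <<'E'
from h import *
s=robot.get_state();print(s['time'],s['ee_pos'],s['tcp_rot'],s['grip_width'])
for c in ['scene','side']:
    d=imaging.get_image(c);save(d,c+'0');print(c,d['fx'],d['R'],d['t'])
    for q in ['polarimeter','lid','lid_handle','sample_mid','sample_neck','short_mid','tube_rest','bottle_mid','flask_mid','beaker_mid','vial_mid']:
        print(q,[(np.round(r['centre'],3).tolist(),round(r['conf'],2)) for r in nets.spot_in(d,q)[:3]])
print(robot.get_state()['time'])
E
```

```text
pics
0.0 [0.16189922 0.5512141  0.23843447] [[-9.59440438e-01  2.81910495e-01 -7.20929348e-04]
 [ 2.81911327e-01  9.59439037e-01 -1.65450288e-03]
 [ 2.25266033e-04 -1.79063512e-03 -9.99998371e-01]] 1.0007836703247706
scene 363.6541801820727 [[ 0.61556061  0.78801478  0.01085575]
 [ 0.40891931 -0.30759282 -0.85916916]
 [-0.67369885  0.53330982 -0.51157648]] [-0.38378302 -0.02441305  1.52132252]
polarimeter [([0.621, -0.241, 0.167], 0.65), ([0.508, -0.211, 0.185], 0.33)]
lid [([0.503, -0.207, 0.185], 0.78)]
lid_handle [([0.51, -0.207, 0.185], 0.58), ([0.621, -0.243, 0.168], 0.39)]
sample_mid [([0.44, 0.489, 0.058], 0.61), ([0.514, 0.335, 0.057], 0.59)]
sample_neck [([0.516, 0.331, 0.06], 0.85)]
short_mid [([0.462, 0.327, 0.054], 0.72)]
tube_rest [([0.517, 0.325, 0.018], 0.9), ([0.517, 0.334, 0.058], 0.17)]
bottle_mid [([0.628, 0.357, 0.07], 0.96)]
flask_mid [([0.547, 0.53, 0.055], 0.82), ([0.436, 0.492, 0.062], 0.74), ([0.425, 0.598, 0.055], 0.51)]
beaker_mid [([0.363, 0.28, 0.062], 0.6), ([0.517, 0.334, 0.059], 0.34)]
vial_mid [([0.442, -0.376, 0.195], 0.67)]
side 378.8351855822015 [[-0.99453756 -0.10277838  0.01821087]
 [-0.08202173  0.6616219  -0.74533811]
 [ 0.06455593 -0.74276044 -0.66643789]] [0.51006367 0.08945802 1.36618971]
polarimeter [([0.536, -0.025, 0.162], 0.88), ([0.484, 0.354, 0.012], 0.21)]
lid [([0.5, -0.169, 0.186], 0.85)]
lid_handle [([0.495, -0.171, 0.187], 0.8), ([0.539, -0.029, 0.161], 0.44)]
sample_mid [([0.505, 0.366, 0.062], 0.92), ([0.346, 0.299, 0.062], 0.72)]
sample_neck [([0.5, 0.365, 0.06], 0.91)]
short_mid [([0.455, 0.349, 0.059], 0.69)]
tube_rest [([0.477, 0.354, 0.012], 0.71), ([0.535, -0.027, 0.166], 0.55)]
bottle_mid [([0.606, 0.391, 0.083], 0.67)]
flask_mid [([0.426, 0.502, 0.06], 0.82), ([0.416, 0.615, 0.049], 0.66), ([0.532, 0.546, 0.054], 0.56)]
beaker_mid [([0.344, 0.3, 0.062], 0.81)]
vial_mid [([0.534, -0.026, 0.162], 0.73), ([0.428, -0.369, 0.195], 0.45)]
1.2
```

View pics/scene0.png

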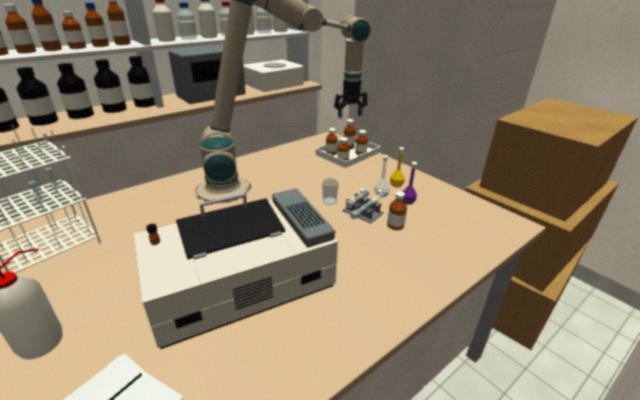

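View pics/side0.png

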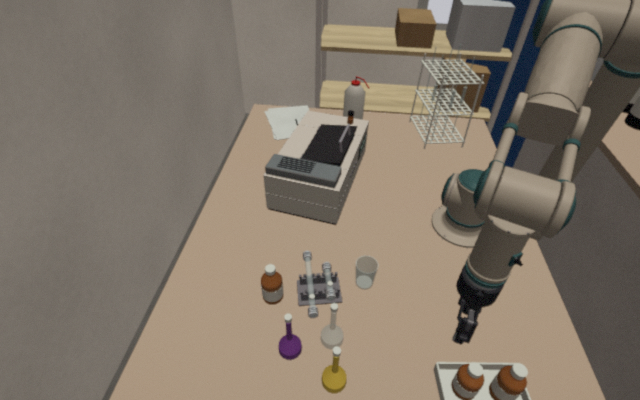

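```bash
python3 - <<'E'
from h import *
import pickle
ds={c:imaging.get_image(c) for c in ['scene','side']}
pickle.dump(ds,open('d0.pkl','wb'))
a=ds['side']['img'][100:220,255:385,::-1];b=ds['side']['img'][240:360,255:385,::-1]
c=ds['scene']['img'][180:300,120:345,::-1]; e=ds['scene']['img'][140:230,310:430,::-1]
r=lambda x,w,h:cv2.resize(x,(w,h),interpolation=cv2.INTER_CUBIC)
cv2.imwrite('pics/crop1.png',np.hstack([r(a,400,370),r(b,400,370)]))
cv2.imwrite('pics/crop2.png',np.hstack([r(c,440,300),r(e,360,300)]))
E
```

```text
(no output)
```

View pics/crop1.png

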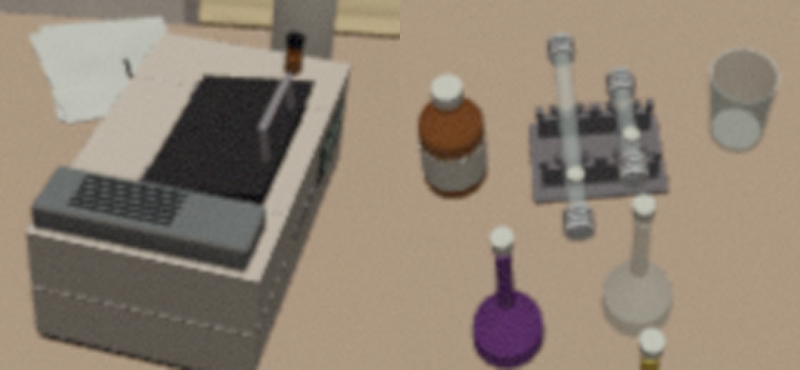

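View pics/crop2.png

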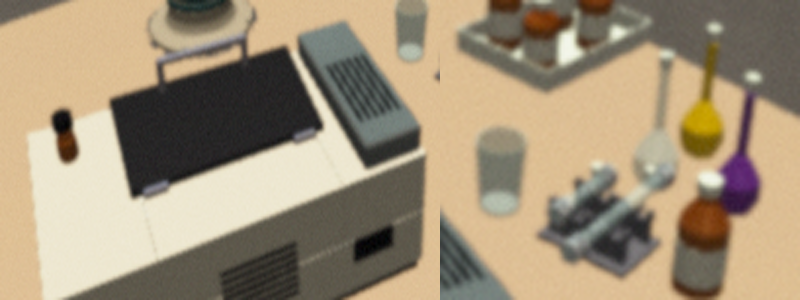

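```bash
python3 - <<'E'
from h import *
import pickle
ds=pickle.load(open('d0.pkl','rb'))
def cloud(d):
    v,u=np.mgrid[0:400,0:640]; z=d['depth']; 
    c=np.stack([(u-d['cx'])*z/d['fx'],(v-d['cy'])*z/d['fy'],z],-1)
    return (c-d['t'])@d['R'],z>0
for n,d in ds.items():
    P,ok=cloud(d); I=d['img'].astype(int)
    m=ok&(P[...,2]>.15)&(P[...,2]<.26)&(P[...,0]>.25)&(P[...,0]<.85)&(P[...,1]>-.6)&(P[...,1]<.15)
    m0=m&(abs(P[...,2]-.165)<.012)
    Q=P[m0]; print(n,len(Q),'z med',np.median(Q[:,2]))
    r=cv2.minAreaRect((Q[:,:2]*1000).astype(np.float32)); print('top',r)
    # cream only
    mm=m&(abs(P[...,2]-.2)<.008); r=cv2.minAreaRect((P[mm][:,:2]*1000).astype(np.float32)); print('lamp',mm.sum(),r, np.median(P[mm],0))
    dark=m&(I.sum(-1)<130)&(P[...,2]<.2); 
    Q=P[dark];A=np.c_[Q[:,:2],np.ones(len(Q))];co=np.linalg.lstsq(A,Q[:,2],rcond=None)[0];print('lid plane',co, len(Q))
    Q=P[dark]; print('lid',cv2.minAreaRect((Q[:,:2]*1000).astype(np.float32)),Q[:,2].min(),Q[:,2].max(),np.median(Q,0))
    # bench
    b=ok&(abs(P[...,2])<.03)&(P[...,0]>.2)&(P[...,0]<.8)&(abs(P[...,1])<.6);print('bench',np.median(P[b],0))
    h=m&(P[...,2]>.205)&(P[...,2]<.26);Q=P[h];print('hi',len(Q),np.median(Q,0),Q.min(0),Q.max(0))
    t=ok&(P[...,0]>.35)&(P[...,0]<.58)&(P[...,1]>.2)&(P[...,1]<.46)&(P[...,2]>.03)&(P[...,2]<.1)
    cv2.imwrite('pics/m_%s.png'%n,(t*255).astype(np.uint8))
E
```

```text
scene 7567 z med 0.16484165517534272
top ((534.0281982421875, -201.190673828125), (479.88153076171875, 273.9923095703125), 78.59288787841797)
lamp 2404 ((543.4949951171875, -187.47415161132812), (437.66400146484375, 250.90850830078125), 79.15687561035156) [ 0.52918396 -0.04371171  0.1990586 ]
lid plane [-0.12301825  0.03074074  0.25442292] 3415
lid ((517.4591064453125, -177.00611877441406), (438.48944091796875, 204.9991455078125), 61.13195037841797) 0.1712789667919724 0.19864362667136726 [ 0.5093622  -0.20718833  0.18547129]
bench [ 6.60744550e-01 -2.91380921e-01  3.22193411e-04]
hi 320 [ 0.44370838 -0.21970422  0.23209782] [ 0.41888644 -0.38865343  0.2051137 ] [ 0.46541267 -0.12168468  0.2411924 ]
side 2485 z med 0.1639656062290793
top ((529.4490356445312, -200.89898681640625), (486.5039978027344, 271.7673034667969), 78.58301544189453)
lamp 1507 ((543.3300170898438, -179.50621032714844), (430.0613098144531, 248.88938903808594), 80.28987884521484) [ 0.53222986 -0.01773417  0.198381  ]
lid plane [-0.13199142  0.02492722  0.25658346] 1130
lid ((488.7559814453125, -219.31236267089844), (317.2337646484375, 143.41770935058594), 78.83683776855469) 0.1739880492932558 0.1996287763849437 [ 0.50015729 -0.16428892  0.18617639]
bench [ 0.46902928  0.33146067 -0.00064421]
hi 122 [ 0.43891669 -0.20967627  0.22743903] [ 0.41442703 -0.38795658  0.20555993] [ 0.46004163 -0.11762264  0.2424627 ]
```

```bash
cat >> h.py <<'E'
from scipy.spatial.transform import Rotation as Ro
import json
C=np.array([.532,-.201]); YAW=-11.4
def pol(x,y,z=0,yaw=None):
    a=np.radians(YAW if yaw is None else yaw);ex=np.array([np.cos(a),np.sin(a)]);ey=np.array([-ex[1],ex[0]])
    return np.r_[C+x*ex+y*ey,z]
def Rd(yaw,tilt=0): # tool down, jaw axis y at yaw deg
    a=np.radians(yaw);y=np.array([np.cos(a),np.sin(a),0]);z=np.array([0,0,-1.]);x=np.cross(y,z)
    return np.c_[x,y,z]
def delta(p,R):
    s=robot.get_state();R0=np.array(s['tcp_rot']);p0=np.array(s['ee_pos'])
    return np.round(Ro.from_matrix(R0.T@R).as_rotvec(),3).tolist(),np.round(1000*R0.T@(p-p0),1).tolist()
E
python3 - <<'E'
from h import *
import pickle
ds=pickle.load(open('d0.pkl','rb'))
print(delta(np.r_[pol(-.087,0)[:2],.36],Rd(YAW)), pol(-.087,0))
for n,d in ds.items():
    v,u=np.mgrid[0:400,0:640]; z=d['depth']
    c=np.stack([(u-d['cx'])*z/d['fx'],(v-d['cy'])*z/d['fy'],z],-1); P=(c-d['t'])@d['R']
    t=(z>0)&(P[...,0]>.40)&(P[...,0]<.58)&(P[...,1]>.18)&(P[...,1]<.49)&(P[...,2]>.04)&(P[...,2]<.1)
    Q=P[t];print(n,len(Q))
    # top-down plot
    im=np.zeros((600,400,3),np.uint8)
    for q,col in zip(Q,d['img'][t]):
        x=int((q[0]-.4)*2000);y=int((.48-q[1])*2000)
        k=int((q[2]-.04)/.06*255); cv2.circle(im,(x,y),3,(k,255-k,255),-1)
    cv2.imwrite('pics/td_%s.png'%n,im)
a=cv2.imread('pics/td_scene.png');b=cv2.imread('pics/td_side.png');cv2.imwrite('pics/td.png',np.hstack([a,b]))
E
```

```text
([0.0, -0.0, 1.484], [-480.4, -625.5, -120.7]) [ 0.44671641 -0.18380381  0.        ]
scene 612
side 966
```

View pics/td.png

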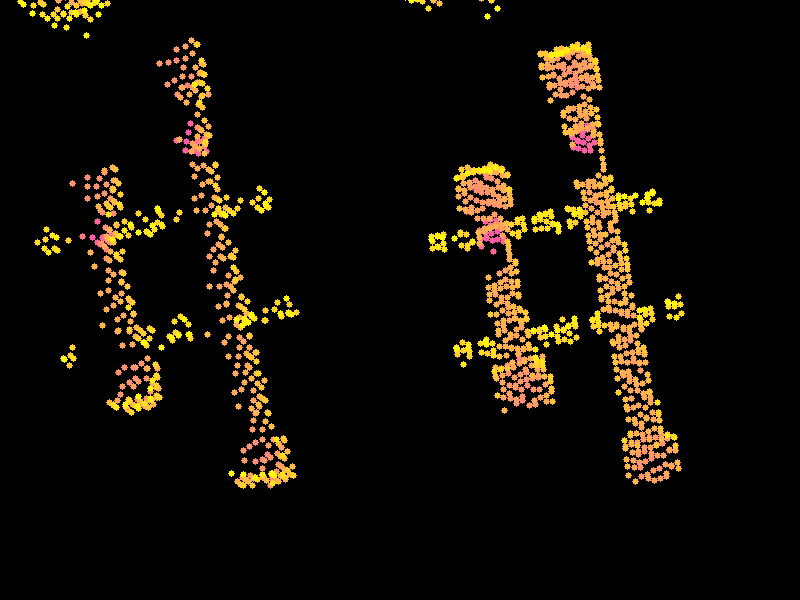

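```bash
python3 -m handwheel '[[[0,0,1.484,-480,-625,-121,0.2],[0,0,1.484,-480,-625,-121,0.2],[0,0,1.484,-480,-625,-121,0.2],[0,0,1.484,-480,-625,-121,0.2],[0,0,1.484,-480,-625,-121,0.2],[0,0,1.484,-480,-625,-121,0.2],[0,0,1.484,-480,-625,-121,0.2],[0,0,1.484,-480,-625,-121,0.2]]]' 20; python3 -c "
from h import *
print(delta(np.r_[pol(-.1,0)[:2],.36],Rd(YAW)))"
```

```text
time: 2.3
ee_pos: [0.3408, 0.089, 0.3159]
tcp_rot: [[0.203, 0.979, 0.002], [0.979, -0.203, 0.0], [0.001, 0.002, -1.0]]
wrist_force: [1.6, -0.3, -0.4]
grip_width: 0.402
([0.002, -0.001, -0.006], [-245.6, 146.2, -44.0])
```

```bash
python3 -m handwheel '[[[0,0,0,-245,155,-44,0.2],[0,0,0,-245,155,-44,0.2],[0,0,0,-245,155,-44,0.2],[0,0,0,-245,155,-44,0.2],[0,0,0,-245,155,-44,0.2],[0,0,0,-245,155,-44,0.2],[0,0,0,-245,155,-44,0.2]]]'; python3 - <<'E'
from h import *
import pickle
s=robot.get_state();d=imaging.get_image('wrist');save(d,'w1')
pickle.dump((s,d),open('w1.pkl','wb'))
print(d['T_tool_cam'],d['fx'],s['ee_pos'])
print(delta(np.r_[pol(-.087,0)[:2],.36],Rd(YAW)))
for q in ['lid_handle','lid']:print(nets.spot_in(d,q)[:2])
E
```

```text
time: 3.18
ee_pos: [0.4435, -0.1795, 0.3589]
tcp_rot: [[0.198, 0.98, -0.001], [0.98, -0.198, 0.001], [0.001, -0.001, -1.0]]
wrist_force: [-0.4, 0.5, 0.1]
grip_width: 0.408
[[-1.85000837e-05 -9.48782716e-01 -3.15929355e-01  8.09799324e-02]
 [ 9.99998835e-01  4.64663329e-04 -1.45401049e-03 -8.91796327e-05]
 [ 1.52634081e-03 -3.15929014e-01  9.48781602e-01 -1.34472859e-01]
 [ 0.00000000e+00  0.00000000e+00  0.00000000e+00  1.00000000e+00]] 321.1786402199498 [ 0.44349764 -0.17948457  0.35886771]
([-0.001, -0.001, 0.001], [-4.0, 4.2, -1.0])
[{'centre': [0.5017, -0.1584, 0.1839], 'conf': 0.69}]
[{'centre': [0.5, -0.162, 0.1875], 'conf': 0.96}]
```

View pics/w1.png

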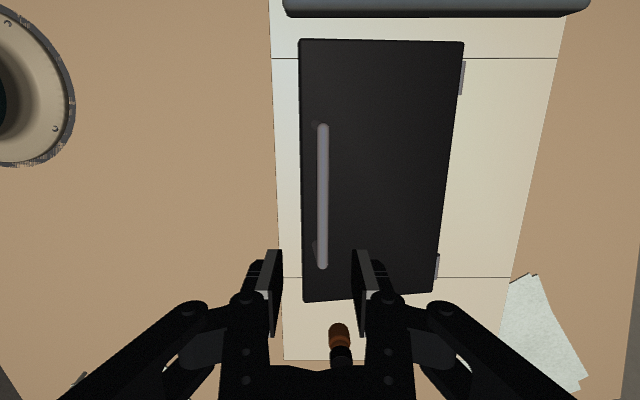

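```bash
cat >> h.py <<'E'
def wcloud(s,d):
    v,u=np.mgrid[0:400,0:640]; z=d['depth']
    c=np.stack([(u-d['cx'])*z/d['fx'],(v-d['cy'])*z/d['fy'],z],-1)
    T=np.array(d['T_tool_cam']); p=c@T[:3,:3].T+T[:3,3]
    return p@np.array(s['tcp_rot']).T+np.array(s['ee_pos'])
E
python3 - <<'E'
from h import *
import pickle
s,d=pickle.load(open('w1.pkl','rb'));P=wcloud(s,d)
for v in (135,160,185,210,235,258): 
    r=P[v,318:328]; k=r[:,2]>.22; print(v,r[k].mean(0).round(4),r[k][:,2].max().round(4))
ex=pol(1,0)-pol(0,0);ey=pol(0,1)-pol(0,0)
# lid plane
L=P[60:280:10,350:430:10].reshape(-1,3);A=np.c_[L[:,:2],np.ones(len(L))];co=np.linalg.lstsq(A,L[:,2],rcond=None)[0];print('lid',co,np.arctan(np.hypot(*co[:2])),np.degrees(np.arctan2(-co[1],-co[0])))
# edges
I=d['img'].astype(int).sum(-1)
for v in (80,150,220): print(v,P[v,270:300:3].round(3)[[0,1,2,3,4,5,6,7,8,9],0],P[v,285].round(4))
m=(abs(P[...,2]-.165)<.008);print(cv2.minAreaRect((P[m][:,:2]*1000).astype(np.float32)),np.median(P[m][:,2]))
# left edge of top (front face) per row
E=[];F=[]
for v in range(70,260,10):
    k=np.where(m[v])[0]; E.append(P[v,k[0]]);F.append(P[v,k[-1]])
for X in(E,F):
    X=np.array(X);f=np.polyfit(X[:,1],X[:,0],1);print('edge',np.degrees(np.arctan(f[0])),X[len(X)//2].round(4),(X-np.r_[C,0])[:,:2].dot(ex[:2]).round(4))
E
```

```text
135 [ 0.4578 -0.1279  0.2644] 0.4934
160 [ 0.4536 -0.1501  0.2397] 0.2413
185 [ 0.4496 -0.1706  0.2391] 0.2408
210 [ 0.4454 -0.192   0.2392] 0.2403
235 [ 0.4409 -0.2148  0.2387] 0.2405
258 [ 0.4366 -0.2365  0.239 ] 0.2401
lid [-0.86482763  0.14777288  0.6623199 ] 0.7201660662537345 -9.696471896632335
80 [0.396 0.42  0.423 0.426 0.429 0.432 0.434 0.437 0.44  0.443] [ 0.4316 -0.0817  0.1661]
150 [0.372 0.376 0.407 0.41  0.413 0.416 0.419 0.422 0.425 0.428] [ 0.4161 -0.1471  0.1647]
220 [0.343 0.348 0.354 0.392 0.395 0.398 0.402 0.405 0.408 0.411] [ 0.3985 -0.2222  0.1648]
((524.5421142578125, -238.50177001953125), (405.6174621582031, 271.0300598144531), 78.63816833496094) 0.16467387628664978
edge 10.972139040678465 [ 0.4037 -0.1551  0.1653] [-0.1353 -0.1345 -0.1352 -0.1344 -0.1349 -0.1342 -0.1348 -0.1353 -0.1347
 -0.1349 -0.1343 -0.1347 -0.1342 -0.1345 -0.1352 -0.1344 -0.1349 -0.1341
 -0.1311]
edge 11.411459812532778 [ 0.6674 -0.2085  0.164 ] [0.134  0.1337 0.1339 0.1339 0.1349 0.1328 0.1328 0.1325 0.1343 0.1342
 0.1341 0.1339 0.1335 0.1345 0.1335 0.1337 0.1343 0.1334 0.1335]
```

```bash
python3 -m handwheel '[[[0,0,0,-3.5,4.7,60,0.2],[0,0,0,-3.5,4.7,115,0.2],[0,0,0,-3.5,4.7,134,0.2],[0,0,0,-3.5,4.7,134,1],[0,0,0,-3.5,4.7,134,1],[0,0,0,-3.5,4.7,134,1]]]' 20
```

```text
time: 4.08
ee_pos: [0.4478, -0.1835, 0.2258]
tcp_rot: [[0.197, 0.98, 0.0], [0.98, -0.197, 0.001], [0.001, 0.0, -1.0]]
wrist_force: [-0.9, 3.4, -3.4]
grip_width: 0.108
```

```bash
python3 -m handwheel '[[[0,0,0,0,15.5,-22.4,1],[0,0,0,0,37.2,-43.4,1],[0,0,0,0,62.9,-59.5,1],[0,0,0,0,91.3,-69.8,1]]]' 20
```

```text
time: 4.58
ee_pos: [0.5355, -0.2012, 0.2979]
tcp_rot: [[0.198, 0.98, -0.003], [0.98, -0.198, 0.001], [0.001, -0.003, -1.0]]
wrist_force: [-6.3, 2.9, 2.4]
grip_width: 0.107
```

```bash
python3 -m handwheel '[[[0.1,0,0,0,29,-4.2,1],[0.2,0,0,0,58,-2.3,1],[0.3,0,0,0,81.3,3.9,1],[0.35,0,0,0,101.4,13.1,1],[0.35,0,0,0,104,14.5,1],[0.35,0,0,0,104,14.5,1]]]' 20; python3 - <<'E'
from h import *
d=imaging.get_image('side');save(d,'s2');e=imaging.get_image('wrist');save(e,'w2')
a=d['img'][60:260,230:550,::-1]; cv2.imwrite('pics/s2c.png',np.hstack([cv2.resize(a,(400,250)),cv2.resize(e['img'][:,:,::-1],(400,250))]))
s=robot.get_state();p=s['ee_pos']-11e-3*s['tcp_rot'][:,2];q=p-pol(.040,0,.165);print(p,q, 'phi', np.degrees(np.arctan2(q[2],-(q[:2]@(pol(1,0)-pol(0,0))[:2]))),'theta',np.arctan2(q[2],-(q[:2]@(pol(1,0)-pol(0,0))[:2]))-np.arctan2(52,135))
E
```

```text
time: 5.32
ee_pos: [0.6424, -0.2229, 0.2814]
tcp_rot: [[0.196, 0.924, -0.329], [0.981, -0.185, 0.067], [0.001, -0.335, -0.942]]
wrist_force: [5.8, 1.1, 1.6]
grip_width: 0.106
[ 0.64557103 -0.22352444  0.29203165] [ 0.07436018 -0.01461815  0.12703165] phi 120.81878823823693 theta 1.7410155413339248
```

View pics/s2c.png

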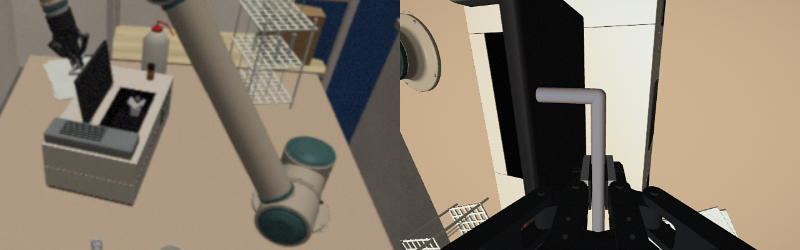

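```bash
python3 -m handwheel '[[[0,0,0,0,0,0,0.55],[0,0,0,0,0,0,0.5],[0,0,0,0,0,-30,0.5],[0,0,0,0,0,-75,0.5],[0,0,0,0,0,-120,0.4],[0,0,0,0,0,-130,0.2]]]' 20; python3 - <<'E'
from h import *
print(delta(np.array([.508,.349-.0,.28]),Rd(11)))
E
```

```text
time: 6.18
ee_pos: [0.6834, -0.2323, 0.4055]
tcp_rot: [[0.198, 0.922, -0.331], [0.98, -0.187, 0.066], [-0.002, -0.338, -0.941]]
wrist_force: [-0.2, 0.9, -0.1]
grip_width: 0.404
([-0.34, -0.066, -0.388], [535.1, -228.3, 214.3])
```

```bash
python3 -m handwheel '[[[-0.34,-0.066,-0.388,535,-228,214,0.0],[-0.34,-0.066,-0.388,535,-228,214,0.0],[-0.34,-0.066,-0.388,535,-228,214,0.0],[-0.34,-0.066,-0.388,535,-228,214,0.0],[-0.34,-0.066,-0.388,535,-228,214,0.0],[-0.34,-0.066,-0.388,535,-228,214,0.0],[-0.34,-0.066,-0.388,535,-228,214,0.0],[-0.34,-0.066,-0.388,535,-228,214,0.0]]]'; python3 - <<'E'
from h import *
print(delta(np.array([.508,.349-.0,.25]),Rd(11)))
E
```

```text
time: 7.18
ee_pos: [0.5479, 0.2144, 0.3091]
tcp_rot: [[-0.191, 0.982, -0.005], [0.982, 0.191, 0.002], [0.003, -0.004, -1.0]]
wrist_force: [0.9, 0.4, -1.0]
grip_width: 0.501
([-0.004, -0.003, -0.0], [139.6, -13.2, 59.6])
```

```bash
python3 -m handwheel '[[[0,0,0,50,-5,20,0],[0,0,0,100,-10,40,0],[0,0,0,140,-13,60,0],[0,0,0,140,-13,60,0],[0,0,0,140,-13,60,0]]]'; python3 - <<'E'
from h import *
import pickle
s=robot.get_state();d=imaging.get_image('wrist');save(d,'w3')
pickle.dump((s,d),open('w3.pkl','wb'));print(s['ee_pos'])
e=imaging.get_image('side');save(e,'s3');cv2.imwrite('pics/s3c.png',cv2.resize(e['img'][100:220,250:390,::-1],(560,480)))
P=wcloud(s,d);P0=P.copy()
im=np.zeros((560,400,3),np.uint8)
t=(P[...,2]>.045)&(P[...,2]<.1)&(P[...,0]>.4)&(P[...,0]<.6)&(P[...,1]>.2)&(P[...,1]<.48)
for q in P[t]:
    k=int((q[2]-.04)/.06*255);cv2.circle(im,(int((q[0]-.4)*2000),int((.48-q[1])*2000)),1,(k,255-k,255),-1)
cv2.imwrite('pics/td3.png',np.hstack([im,cv2.resize(d['img'][:,:,::-1],(400,560))]))
E
```

```text
time: 7.8
ee_pos: [0.5093, 0.3477, 0.25]
tcp_rot: [[-0.192, 0.981, -0.005], [0.981, 0.192, 0.002], [0.003, -0.004, -1.0]]
wrist_force: [-0.1, -0.3, -0.4]
grip_width: 0.497
[0.50925225 0.34768331 0.24999315]
```

View pics/w3.png

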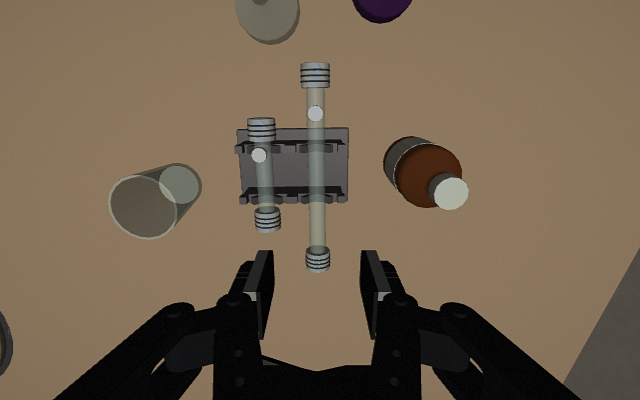

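View pics/td3.png

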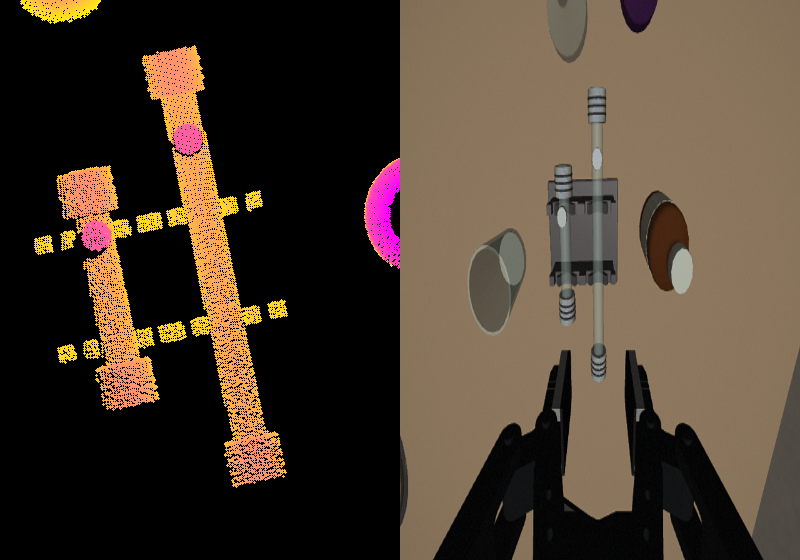

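View pics/s3c.png

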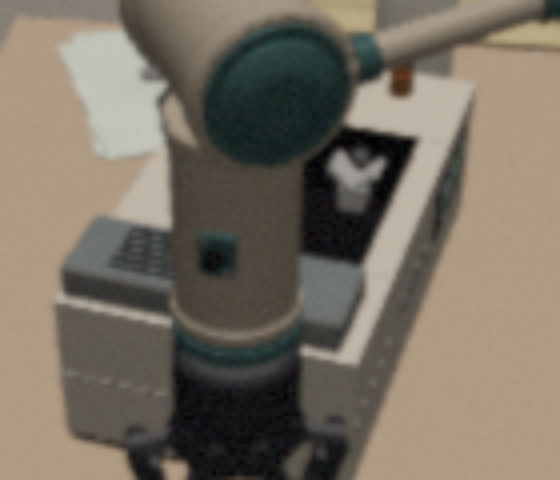

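```bash
python3 - <<'E'
from h import *
import pickle
s,d=pickle.load(open('w3.pkl','rb'));P=wcloud(s,d)
t=(P[...,2]>.054)&(P[...,2]<.069)
# initial line through (.508,.349) dir 101
Q=P[t];m=np.array([.508,.349]);a=np.radians(101)
for _ in range(5):
    e=np.array([np.cos(a),np.sin(a)]);n=np.array([-e[1],e[0]])
    r=(Q[:,:2]-m);l=r@e;w=r@n;k=(abs(l)<.12)&(abs(w)<.018)
    r2=Q[k]; l2=l[k];w2=w[k]
    lo,hi=np.percentile(l2,[.3,99.7])
    # centers by bins (midrange)
    B=[(b,(np.percentile(w2[(l2>b)&(l2<b+.01)],2)+np.percentile(w2[(l2>b)&(l2<b+.01)],98))/2) for b in np.arange(-.08,.045,.01)]
    B=np.array(B);f=np.polyfit(B[:,0]+.005,B[:,1],1)
    m=m+e*(lo+hi)/2+n*(f[1]+f[0]*(lo+hi)/2);a+=np.arctan(f[0])
    print(m,np.degrees(a),lo,hi,r2[:,2].max(),np.median(r2[:,2]))
glass=k&(abs((Q[:,:2]-m)@e)<.02);print('glass top z',np.percentile(Q[glass][:,2],95))
pl=(P[...,2]>.045)&(P[...,2]<.054);R=P[pl];l=(R[:,:2]-m)@e;w=(R[:,:2]-m)@n
k=(abs(l)<.06)&(abs(w)<.04)&(abs(w)>.012);print(np.histogram(l[k],bins=np.arange(-.06,.06,.004)))
print(delta(np.r_[m,.25],Rd(np.degrees(a)-90)),np.degrees(a)-90)
E
```

```text
[0.50717824 0.34705216] 101.92238771141696 -0.11115608486979045 0.1076455713380743 0.06747545901939622 0.05999391177294769
[0.50716353 0.34707467] 101.89040226524409 -0.10934863928647207 0.10939877103838783 0.06747545901939622 0.05999391177294769
[0.50716388 0.34707181] 101.89035211049053 -0.10938100897536966 0.10937526279246057 0.06747545901939622 0.05999391177294769
[0.50716391 0.34707181] 101.89033058660604 -0.10937814730967192 0.10937813829980361 0.06747545901939622 0.05999391177294769
[0.50716391 0.34707181] 101.89033057069074 -0.10937814770807797 0.10937814384148051 0.06747545901939622 0.05999391177294769
glass top z 0.061273451598373094
(array([  0,   0,   0,   0,   0,   0,   7, 116, 135,   2,   0,   0,   0,
         0,   0,   0,   0,   0,   0,   0,   3, 135, 130,   0,   0,   0,
         0,   0,   0]), array([-6.00000000e-02, -5.60000000e-02, -5.20000000e-02, -4.80000000e-02,
       -4.40000000e-02, -4.00000000e-02, -3.60000000e-02, -3.20000000e-02,
       -2.80000000e-02, -2.40000000e-02, -2.00000000e-02, -1.60000000e-02,
       -1.20000000e-02, -8.00000000e-03, -4.00000000e-03,  5.55111512e-17,
        4.00000000e-03,  8.00000000e-03,  1.20000000e-02,  1.60000000e-02,
        2.00000000e-02,  2.40000000e-02,  2.80000000e-02,  3.20000000e-02,
        3.60000000e-02,  4.00000000e-02,  4.40000000e-02,  4.80000000e-02,
        5.20000000e-02,  5.60000000e-02]))
([-0.003, -0.003, -0.016], [0.4, -2.6, 0.6]) 11.890330570690736
```

```bash
python3 -m handwheel '[[[-0.003,-0.003,-0.016,0.4,-2.6,50,0],[-0.003,-0.003,-0.016,0.4,-2.6,100,0],[-0.003,-0.003,-0.016,0.4,-2.6,150,0],[-0.003,-0.003,-0.016,0.4,-2.6,190,0],[-0.003,-0.003,-0.016,0.4,-2.6,209,0],[-0.003,-0.003,-0.016,0.4,-2.6,209,0]]]' 25
```

```text
time: 8.65
ee_pos: [0.5053, 0.3472, 0.0397]
tcp_rot: [[-0.206, 0.979, -0.004], [0.979, 0.206, -0.001], [-0.0, -0.004, -1.0]]
wrist_force: [-0.8, 0.1, -0.1]
grip_width: 0.499
```

```bash
python3 -m handwheel '[[[0,0,0,0,0,0,0.5],[0,0,0,0,0,0,1],[0,0,0,0,0,0,1],[0,0,0,0,0,0,1],[0,0,0,0,0,0,1]]]' 25
```

```text
time: 9.28
ee_pos: [0.5074, 0.3492, 0.0424]
tcp_rot: [[-0.208, 0.978, 0.003], [0.978, 0.208, 0.002], [0.001, 0.003, -1.0]]
wrist_force: [3.8, -1.3, 6.2]
grip_width: 0.199
```

```bash
python3 -m handwheel '[[[0,0,0,0,0,-15,1],[0,0,0,0,0,-50,1],[0,0,0,0,0,-95,1],[0,0,0,0,0,-140,1],[0,0,0,0,0,-185,1],[0,0,0,0,0,-230,1],[0,0,0,0,0,-260,1],[0,0,0,0,0,-270,1]]]' 25; python3 - <<'E'
from h import *
C[:]=[.5318,-.201]
print(delta(np.r_[pol(-.045,-.0,0)[:2],.30],Rd(-11.3)))
d=imaging.get_image('wrist');save(d,'w4')
E
```

```text
time: 10.28
ee_pos: [0.5052, 0.3489, 0.3127]
tcp_rot: [[-0.208, 0.978, -0.001], [0.978, 0.208, 0.002], [0.002, -0.0, -1.0]]
wrist_force: [-0.4, 0.0, -1.2]
grip_width: 0.2
([-0.001, -0.002, 0.406], [-525.6, -129.4, 11.8])
```

View pics/w4.png

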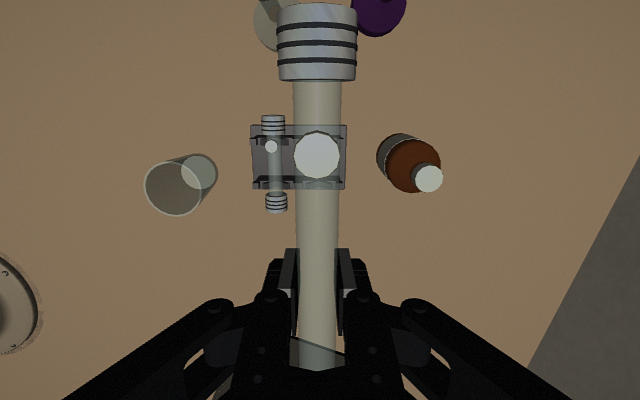

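```bash
python3 -m handwheel '[[[0,0,0.03,-30,-7,0,1],[0,0,0.07,-75,-18,0,1],[0,0,0.11,-125,-31,0,1],[0,0,0.15,-175,-43,0,1],[0,0,0.19,-225,-55,0,1],[0,0,0.23,-275,-68,0,1],[0,0,0.27,-325,-80,0,1],[0,0,0.31,-375,-92,0,1]]]' 25; python3 - <<'E'
from h import *
C[:]=[.5318,-.201]
print(delta(np.r_[pol(-.045,-.0,0)[:2],.30],Rd(-11.3)))
E
```

```text
time: 11.32
ee_pos: [0.4919, -0.0383, 0.3086]
tcp_rot: [[0.102, 0.995, -0.006], [0.995, -0.102, 0.002], [0.001, -0.006, -1.0]]
wrist_force: [0.3, 0.3, -1.6]
grip_width: 0.198
([-0.006, -0.001, 0.095], [-153.4, 11.6, 8.4])
```

```bash
python3 -m handwheel '[[[0,0,0.04,-50,4,3,1],[0,0,0.08,-100,8,6,1],[0,0,0.095,-135,11,8,1],[0,0,0.095,-150,12,8,1],[0,0,0.095,-152,12,8,1],[0,0,0.095,-152,12,8,1]]]' 25; python3 - <<'E'
from h import *
import pickle
C[:]=[.5318,-.201]
s=robot.get_state();d=imaging.get_image('wrist');save(d,'w5');pickle.dump((s,d),open('w5.pkl','wb'))
e=imaging.get_image('side');pickle.dump(e,open('s5.pkl','wb'));
cv2.imwrite('pics/w5c.png',np.hstack([cv2.resize(d['img'][:,:,::-1],(480,400)),cv2.resize(e['img'][80:220,260:390,::-1],(320,400))]))
print(delta(np.r_[pol(-.045,-.0,0)[:2],.30],Rd(-11.3)),s['ee_pos'])
E
```

```text
time: 12.08
ee_pos: [0.4899, -0.1884, 0.3022]
tcp_rot: [[0.194, 0.981, -0.003], [0.981, -0.194, 0.002], [0.001, -0.003, -1.0]]
wrist_force: [1.0, 0.1, -1.5]
grip_width: 0.199
([-0.002, -0.001, 0.003], [-4.2, -1.6, 2.6]) [ 0.48987739 -0.18840583  0.30221098]
```

View pics/w5c.png

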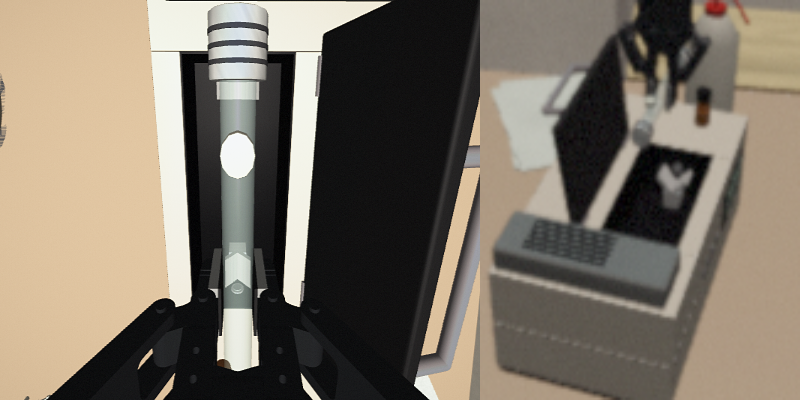

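```bash
python3 - <<'E'
from h import *
import pickle
C[:]=[.5318,-.201]
s,d=pickle.load(open('w5.pkl','rb'));P=wcloud(s,d)
ex=(pol(1,0,yaw=-11.3)-pol(0,0,yaw=-11.3))[:2];ey=np.array([-ex[1],ex[0]])
O=pol(-.045,0,yaw=-11.3)[:2]
X=(P[...,:2]-O)@ex;Y=(P[...,:2]-O)@ey;Z=P[...,2]
print('tcp in cradle frame',(s['ee_pos'][:2]-O)@ex,(s['ee_pos'][:2]-O)@ey)
t=(Z>.29)&(Z<.36)&(abs(X)<.025)&(Y>.02)&(Y<.13)
for b in np.arange(.02,.125,.01):
    k=t&(Y>b)&(Y<b+.01)
    if k.sum()>20: print(round(b,3),k.sum(),'x mid',((np.percentile(X[k],2)+np.percentile(X[k],98))/2).round(4),'w',np.ptp(np.percentile(X[k],[2,98])).round(4),'top',np.percentile(Z[k],98).round(4),'ymax',Y[k].max().round(4))
# chamber edges: per row rim
r=(abs(Z-.165)<.006)
for y in (.0,.03,.06,.09,.11):
    k=r&(abs(Y-y)<.004); xs=np.sort(X[k]); n=xs[xs<-.03];q=xs[(xs>.03)&(xs<.2)]; print(y,len(n),n.max() if len(n) else None,q.min() if len(q) else None)
k=r&(abs(X-.03)<.1)&(Y>.09);print('rim y end', Y[k&(abs(X)>.02)&(abs(X)<.05)].min())
k=(Z<.16)&(Z>.09)&(abs(X)<.055)&(abs(Y)<.12)
print('inside pts',k.sum())
e=pickle.load(open('s5.pkl','rb'))
v,u=np.mgrid[0:400,0:640]; z=e['depth'];c=np.stack([(u-e['cx'])*z/e['fx'],(v-e['cy'])*z/e['fy'],z],-1);Q=(c-e['t'])@e['R']
X=(Q[...,:2]-O)@ex;Y=(Q[...,:2]-O)@ey;Z=Q[...,2]
k=(z>0)&(Z>.095)&(Z<.16)&(abs(X)<.05)&(abs(Y)<.117)&(e['img'].sum(-1)>250)
for a in zip(X[k].round(3),Y[k].round(3),Z[k].round(3)): print(*a,end=' | ')
E
```

```text
tcp in cradle frame 0.001422291613045435 0.004135448742397691
0.02 1054 x mid 0.0017 w 0.0318 top 0.3598 ymax 0.03
0.03 982 x mid 0.0011 w 0.0168 top 0.3213 ymax 0.04
0.04 1069 x mid 0.0011 w 0.0169 top 0.3213 ymax 0.05
0.05 756 x mid 0.001 w 0.017 top 0.3346 ymax 0.06
0.06 1346 x mid 0.0014 w 0.0153 top 0.3388 ymax 0.07
0.07 1648 x mid 0.001 w 0.0167 top 0.3382 ymax 0.08
0.08 1557 x mid 0.001 w 0.0177 top 0.3243 ymax 0.09
0.09 2607 x mid 0.001 w 0.0259 top 0.3264 ymax 0.1
0.1 2817 x mid 0.001 w 0.0259 top 0.3264 ymax 0.11
0.11 404 x mid 0.0009 w 0.0254 top 0.326 ymax 0.1118
0.0 307 -0.05781623344232272 0.05799262519018823
0.03 350 -0.05803274608648861 0.057977122022639355
0.06 394 -0.05790525099844023 0.057953939843733315
0.09 447 -0.05788927438865799 0.058149048670150374
0.11 460 -0.05773458655189106 0.0579612735322378
rim y end 0.11452440344185805
inside pts 504
0.022 -0.116 0.131 | 0.017 -0.111 0.135 | 0.025 -0.112 0.128 | 0.02 -0.108 0.131 | 0.016 -0.109 0.131 | 0.013 -0.116 0.128 | 0.029 -0.113 0.121 | 0.023 -0.103 0.129 | 0.017 -0.096 0.134 | 0.016 -0.108 0.127 | 0.012 -0.111 
[... 1119 characters left out ...]
 0.004 -0.084 0.116 | 0.001 -0.09 0.113 | -0.001 -0.098 0.108 | -0.008 -0.087 0.117 | -0.012 -0.086 0.118 | -0.018 -0.078 0.125 | 0.007 -0.081 0.112 | 0.004 -0.086 0.11 | -0.004 -0.083 0.113 | -0.009 -0.083 0.115 | -0.014 -0.08 0.118 | -0.016 -0.087 0.113 | 0.008 -0.084 0.106 | 0.003 -0.083 0.107 | -0.001 -0.082 0.108 | -0.004 -0.085 0.108 | -0.008 -0.087 0.107 | -0.013 -0.084 0.11 | -0.016 -0.089 0.108 | 0.007 -0.083 0.102 | 0.005 -0.089 0.098 | 0.0 -0.088 0.1 | -0.005 -0.081 0.105 | -0.009 -0.084 0.105 | -0.014 -0.08 0.108 | 0.002 -0.081 0.099 | -0.0 -0.086 0.096 | -0.006 -0.08 0.101 | -0.01 -0.082 0.101 | -0.013 -0.083 0.101 | 0.002 -0.08 0.095 | -0.007 -0.078 0.098 | -0.01 -0.083 0.096 |
```

```bash
python3 -m handwheel '[[[0,0,0.002,-1.5,-0.5,40,1],[0,0,0.002,-3,-1,85,1],[0,0,0.002,-3,-1,125,1],[0,0,0.002,-3,-1,155,1],[0,0,0.002,-3,-1,168,1],[0,0,0.002,-3,-1,173,1],[0,0,0.002,-3,-1,173,1]]]' 25;  python3 -m handwheel '[[[0,0,0,0,0,1,1],[0,0,0,0,0,2,1],[0,0,0,0,0,2,1]]]' 25; python3 - <<'E'
from h import *
print(delta(np.r_[pol(-.045,-.0,0)[:2],.1228],Rd(-11.3)))
E
```

```text
time: 13.05
ee_pos: [0.4888, -0.1925, 0.1303]
tcp_rot: [[0.197, 0.98, -0.0], [0.98, -0.197, -0.0], [-0.001, -0.0, -1.0]]
wrist_force: [0.3, 0.8, -1.2]
grip_width: 0.2
time: 13.42
ee_pos: [0.4883, -0.1925, 0.1278]
tcp_rot: [[0.197, 0.98, -0.001], [0.98, -0.197, 0.0], [-0.0, -0.001, -1.0]]
wrist_force: [-0.4, -0.6, -1.4]
grip_width: 0.194
([-0.001, 0.0, -0.001], [0.3, -0.4, 5.0])
```

```bash
python3 -m handwheel '[[[0,0,0,0,0,1,1],[0,0,0,0,0,2,1],[0,0,0,0,0,3,1],[0,0,0,0,0,3,1]]]' 25;  python3 -m handwheel '[[[0,0,0,0,0,0.7,1],[0,0,0,0,0,0.7,1]]]' 25; python3 -m handwheel '[[[0,0,0,0,0,0.7,1],[0,0,0,0,0,0.7,1]]]' 25
```

```text
time: 13.92
ee_pos: [0.488, -0.1924, 0.1243]
tcp_rot: [[0.197, 0.98, -0.002], [0.98, -0.197, 0.0], [0.0, -0.002, -1.0]]
wrist_force: [-0.5, 0.1, -2.6]
grip_width: 0.2
time: 14.18
ee_pos: [0.4882, -0.1924, 0.1238]
tcp_rot: [[0.197, 0.98, -0.002], [0.98, -0.197, 0.0], [-0.0, -0.002, -1.0]]
wrist_force: [0.4, -0.4, -1.5]
grip_width: 0.2
time: 14.42
ee_pos: [0.4883, -0.1924, 0.1235]
tcp_rot: [[0.197, 0.98, -0.001], [0.98, -0.197, 0.0], [-0.0, -0.001, -1.0]]
wrist_force: [-1.2, 0.4, 2.0]
grip_width: 0.198
```

```bash
python3 -m handwheel '[[[0,0,0,0,0,0.6,1],[0,0,0,0,0,0.6,1],[0,0,0,0,0,0.6,1]]]' 25; python3 - <<'E'
from h import *
d=imaging.get_image('side');e=imaging.get_image('scene')
cv2.imwrite('pics/s6c.png',np.hstack([cv2.resize(d['img'][80:220,260:390,::-1],(400,430)),cv2.resize(e['img'][150:300,130:340,::-1],(400,430))]))
E
```

```text
time: 14.8
ee_pos: [0.4883, -0.1925, 0.1235]
tcp_rot: [[0.197, 0.98, -0.001], [0.98, -0.197, -0.0], [-0.0, -0.001, -1.0]]
wrist_force: [-1.4, 0.8, 6.0]
grip_width: 0.199
```

View pics/s6c.png

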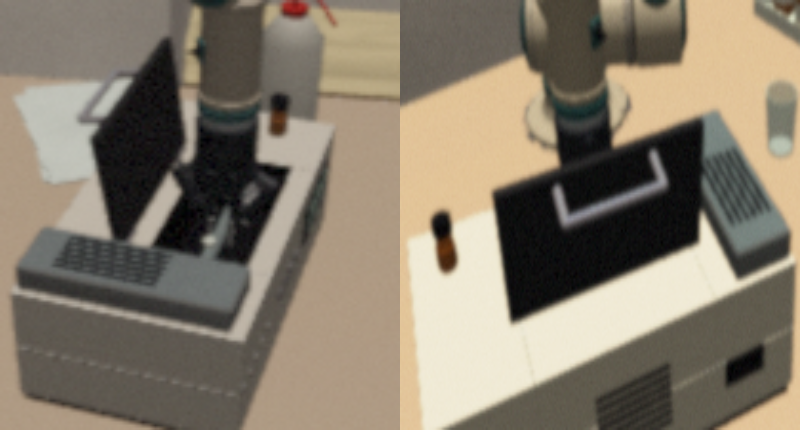

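```bash
python3 -m handwheel '[[[0,0,0,0,0,0,0.7],[0,0,0,0,0,0,0.4],[0,0,0,0,0,0,0.1],[0,0,0,0,0,0,0.1],[0,0,0,0,0,-25,0.1],[0,0,0,0,0,-80,0.1],[0,0,0,0,0,-140,0.1],[0,0,0,0,0,-180,0.1]]]' 25; python3 - <<'E'
from h import *
import pickle
C[:]=[.5318,-.201]
for _ in range(1):
    s=robot.get_state();d=imaging.get_image('wrist');save(d,'w7')
P=wcloud(s,d)
ex=(pol(1,0,yaw=-11.3)-pol(0,0,yaw=-11.3))[:2];ey=np.array([-ex[1],ex[0]])
O=pol(-.045,0,yaw=-11.3)[:2]
X=(P[...,:2]-O)@ex;Y=(P[...,:2]-O)@ey;Z=P[...,2]
t=(Z>.12)&(Z<.18)&(abs(X)<.016)&(abs(Y)<.125)&(d['img'].sum(-1)>120)
for b in np.arange(-.12,.125,.01):
    k=t&(Y>b)&(Y<b+.01)
    if k.sum()>20: print(round(b,3),k.sum(),'x mid',((np.percentile(X[k],2)+np.percentile(X[k],98))/2).round(4),'w',np.ptp(np.percentile(X[k],[2,98])).round(4),'top',np.percentile(Z[k],98).round(4),'y',Y[k].min().round(4),Y[k].max().round(4))
E
```

```text
time: 15.9
ee_pos: [0.4891, -0.1928, 0.3054]
tcp_rot: [[0.197, 0.98, 0.001], [0.98, -0.197, -0.001], [-0.001, 0.001, -1.0]]
wrist_force: [-0.4, -0.8, -0.2]
grip_width: 0.449
-0.12 148 x mid 0.0003 w 0.0311 top 0.1658 y -0.12 -0.11
-0.11 241 x mid 0.0003 w 0.0308 top 0.1478 y -0.11 -0.1001
-0.1 348 x mid 0.0003 w 0.0305 top 0.1473 y -0.0999 -0.09
-0.09 251 x mid -0.0002 w 0.0314 top 0.1426 y -0.09 -0.08
-0.08 143 x mid 0.0004 w 0.0169 top 0.1429 y -0.08 -0.07
-0.07 156 x mid -0.0001 w 0.0178 top 0.1428 y -0.07 -0.06
-0.06 162 x mid -0.0001 w 0.0176 top 0.1425 y -0.06 -0.05
-0.05 161 x mid -0.0001 w 0.0174 top 0.1428 y -0.0499 -0.0401
-0.04 165 x mid -0.0 w 0.0172 top 0.1426 y -0.0399 -0.03
-0.03 176 x mid -0.0 w 0.0171 top 0.1428 y -0.03 -0.0201
-0.02 172 x mid 0.0 w 0.0169 top 0.1426 y -0.0199 -0.0101
-0.01 178 x mid 0.0 w 0.0167 top 0.1426 y -0.01 -0.0
-0.0 177 x mid 0.0 w 0.0165 top 0.143 y 0.0 0.01
0.01 184 x mid 0.0001 w 0.0163 top 0.1427 y 0.01 0.02
0.02 195 x mid 0.0 w 0.0163 top 0.1426 y 0.02 0.0299
0.03 204 x mid -0.0004 w 0.017 top 0.1428 y 0.0301 0.04
0.04 208 x mid -0.0004 w 0.0168 top 0.1426 y 0.04 0.05
0.05 187 x mid -0.0003 w 0.0167 top 0.1599 y 0.0501 0.06
0.06 257 x mid 0.0002 w 0.0174 top 0.1601 y 0.06 0.07
0.07 223 x mid 0.0002 w 0.0172 top 0.1427 y 0.07 0.0793
0.08 426 x mid -0.0002 w 0.0309 top 0.1471 y 0.0801 0.09
0.09 425 x mid -0.0002 w 0.0308 top 0.1476 y 0.09 0.1
0.1 372 x mid 0.0002 w 0.0313 top 0.1472 y 0.1001 0.11
0.11 530 x mid 0.0001 w 0.0308 top 0.1659 y 0.11 0.12
0.12 288 x mid 0.0001 w 0.0306 top 0.1665 y 0.12 0.125
```

View pics/w7.png

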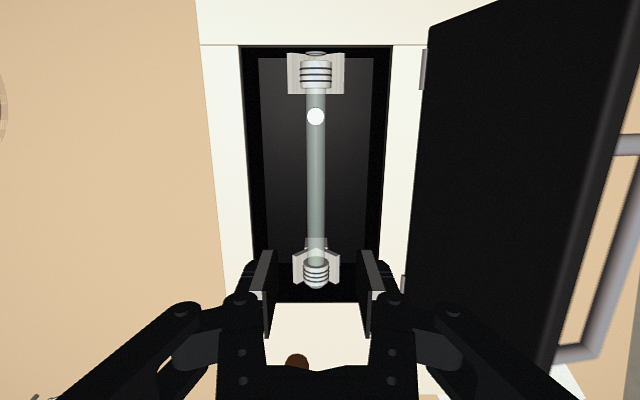

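```bash
python3 -m handwheel '[[[0,0,0,0,0,-55,0.4],[0,0,0,0,0,-105,0.5],[0.1,0,0,0,40,-115,0.5],[0.2,0,0,0,90,-115,0.5],[0.3,0,0,0,140,-112,0.5],[0.345,0,0,0,180,-108,0.5],[0.345,0,0,-1,198,-104,0.5],[0.345,0,0,-1,199,-103,0.5]]]' 25; python3 - <<'E'
from h import *
C[:]=[.5318,-.201]
R=np.array([[0.198,0.922,-0.331],[0.98,-0.187,0.066],[-0.002,-0.338,-0.941]])
u,_,v=np.linalg.svd(R);R=u@v
b=np.array([.6456,-.2235,.292]);print(delta(b+.011*R[:,2]-.12*R[:,2],R),delta(b+.011*R[:,2],R))
d=imaging.get_image('wrist');save(d,'w8')
E
```

```text
time: 16.95
ee_pos: [0.6855, -0.2333, 0.4009]
tcp_rot: [[0.197, 0.921, -0.337], [0.98, -0.185, 0.068], [0.001, -0.344, -0.939]]
wrist_force: [0.1, -0.0, -0.6]
grip_width: 0.251
([-0.006, -0.002, 0.002], [1.9, -1.8, 7.4]) ([-0.006, -0.002, 0.002], [1.7, -1.0, 127.4])
```

View pics/w8.png

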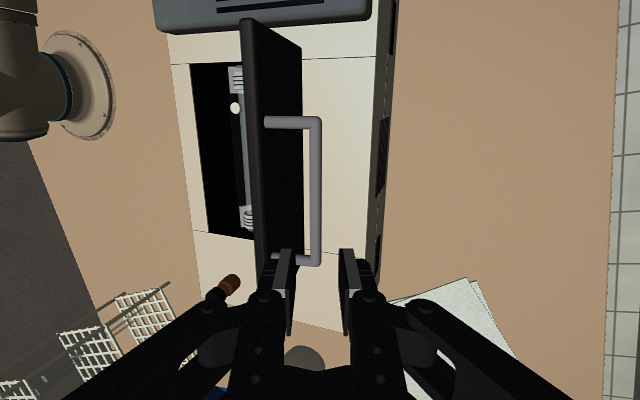

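```bash
python3 -m handwheel '[[[-0.006,0,0,1.7,-1.0,50,0.5],[-0.006,0,0,1.7,-1.0,90,0.5],[-0.006,0,0,1.7,-1.0,115,0.5],[-0.006,0,0,1.7,-1.0,127,0.5],[-0.006,0,0,1.7,-1.0,127,0.5],[-0.006,0,0,1.7,-1.0,127,1],[-0.006,0,0,1.7,-1.0,127,1],[-0.006,0,0,1.7,-1.0,127,1]]]' 20; python3 - <<'E'
from h import *
C[:]=[.5318,-.201]
s=robot.get_state();R=np.array(s['tcp_rot']);p=s['ee_pos']-.011*R[:,2]
ex=(pol(1,0,yaw=-11.3)-pol(0,0,yaw=-11.3))[:2];ey=np.array([-ex[1],ex[0]])
q=p-pol(.04,0,.165,yaw=-11.3);x=q[:2]@ex;print('bar rel hinge',x,q[:2]@ey,q[2],np.hypot(x,q[2]))
ph=np.arctan2(q[2],-x);print('theta',ph-np.arctan2(52,135))
tilt=np.arctan2(-R[:2,2]@ex,-R[2,2]);print('tilt',tilt)
rad=.1447
for deg,tl in zip([112,102,92,82,72,62],[.30,.25,.20,.15,.10,.05]):
    f=np.radians(deg);bx=-rad*np.cos(f);bz=rad*np.sin(f)
    b=pol(.04,q[:2]@ey,.165,yaw=-11.3)+np.r_[bx*ex,bz]
    Rt=Rd(-11.3)@Ro.from_rotvec([tl,0,0]).as_matrix()
    print(deg,delta(b+.011*Rt[:,2],Rt))
E
```

```text
time: 18.0
ee_pos: [0.6409, -0.2223, 0.2879]
tcp_rot: [[0.197, 0.925, -0.326], [0.98, -0.186, 0.065], [-0.0, -0.332, -0.943]]
wrist_force: [1.9, 0.8, 6.1]
grip_width: 0.106
bar rel hinge 0.07484837651130082 0.0005090146316799715 0.1332969770850496 0.15287368500297782
theta 1.714767820901748
tilt 0.3383767552983211
112 ([-0.038, 0.0, -0.001], [-0.0, -19.3, 6.0])
102 ([-0.088, 0.0, -0.001], [-0.0, -44.0, 7.0])
92 ([-0.138, 0.0, -0.001], [-0.1, -68.1, 12.4])
82 ([-0.188, 0.0, -0.001], [-0.1, -90.9, 21.9])
72 ([-0.238, 0.0, -0.001], [-0.1, -111.6, 35.3])
62 ([-0.288, 0.0, -0.001], [-0.1, -129.7, 52.2])
```

```bash
python3 - <<'E'
from h import *
d=imaging.get_image('wrist');save(d,'w9');e=imaging.get_image('side')
cv2.imwrite('pics/w9c.png',np.hstack([cv2.resize(d['img'][180:,160:480,::-1],(480,400)),cv2.resize(e['img'][60:190,260:390,::-1],(320,400))]))
s=robot.get_state();print(s['ee_pos'],s['wrist_force'],s['ft_torque'])
E
```

```text
[ 0.6409701  -0.22224875  0.28796061] [2.22053392 0.16634251 5.98772735] [ 0.12940894 -0.12497721 -0.0162082 ]
```

View pics/w9c.png

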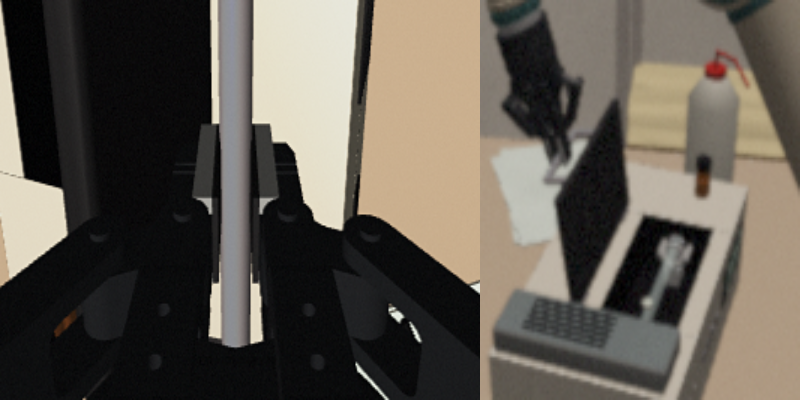

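```bash
cat > arc.py <<'E'
from h import *
def arc(p0,R0,degs,tl,rad=.1447,y=.0):
    C[:]=[.5318,-.201]
    ex=(pol(1,0,yaw=-11.3)-pol(0,0,yaw=-11.3))[:2]
    for deg,t in zip(degs,tl):
        f=np.radians(deg);b=pol(.04,y,.165,yaw=-11.3)+np.r_[-rad*np.cos(f)*ex,rad*np.sin(f)]
        Rt=Rd(-11.3)@Ro.from_rotvec([t,0,0]).as_matrix()
        print(deg,np.round(Ro.from_matrix(R0.T@Rt).as_rotvec(),3),np.round(1000*R0.T@(b+.011*Rt[:,2]-p0),1))
E
python3 - <<'E'
from arc import *
R0=Rd(-11.3)@Ro.from_rotvec([.338,0,0]).as_matrix()
arc(np.array([.6420,-.2228,.2816]),R0,[121,114,106,98,90,82,74,66],[.338,.338,.33,.30,.25,.2,.15,.1])
E
```

```text
121 [0. 0. 0.] [-0.2 -0.4  3.3]
114 [0. 0. 0.] [ -0.2 -17.9   0.8]
106 [-0.008 -0.     0.   ] [ -0.2 -38.    0.5]
98 [-0.038  0.     0.   ] [ -0.2 -57.7   3.1]
90 [-0.088  0.     0.   ] [ -0.2 -76.6   8.4]
82 [-0.138 -0.    -0.   ] [ -0.2 -94.6  16.4]
74 [-0.188  0.     0.   ] [  -0.2 -111.3   26.8]
66 [-0.238 -0.     0.   ] [  -0.2 -126.3   39.5]
```

```bash
python3 -m handwheel '[[[0,0,0,0,-9,0,1],[0,0,0,0,-18,0,1],[-0.008,0,0,0,-38,0.5,1],[-0.038,0,0,0,-57.7,3.1,1]]]' 20;python3 - <<'E'
from arc import *
s=robot.get_state();R=np.array(s['tcp_rot']);p=s['ee_pos']-.011*R[:,2]
ex=(pol(1,0,yaw=-11.3)-pol(0,0,yaw=-11.3))[:2]
q=p-pol(.04,0,.165,yaw=-11.3);x=q[:2]@ex;print('bar',x,q[2],np.hypot(x,q[2]),'phi',np.degrees(np.arctan2(q[2],-x)))
E
```

```text
time: 18.6
ee_pos: [0.5888, -0.2118, 0.3042]
tcp_rot: [[0.196, 0.939, -0.284], [0.981, -0.188, 0.056], [-0.001, -0.289, -0.957]]
wrist_force: [5.2, 1.0, -0.7]
grip_width: 0.107
bar 0.021011428834870626 0.1497729250452127 0.1512395755689685 phi 97.98582551892288
```

```bash
sed -i 's/b+.011\*Rt/b+G*Rt/; s/^def arc/G=.0045\ndef arc/' arc.py; python3 -m handwheel '[[[0,0,0,0,0,0,1]]]' 20;python3 - <<'E'
from arc import *
s=robot.get_state();R=np.array(s['tcp_rot']);p=s['ee_pos']-G*R[:,2]
ex=(pol(1,0,yaw=-11.3)-pol(0,0,yaw=-11.3))[:2]
q=p-pol(.04,0,.165,yaw=-11.3);x=q[:2]@ex;print('bar',x,q[2],np.hypot(x,q[2]),'phi',np.degrees(np.arctan2(q[2],-x)))
arc(s['ee_pos'],R,[88,80,72,64,56,48,41,35],[.25,.2,.15,.1,.05,0,0,0])
E
```

```text
time: 18.73
ee_pos: [0.585, -0.211, 0.3052]
tcp_rot: [[0.197, 0.936, -0.292], [0.98, -0.189, 0.058], [-0.001, -0.298, -0.955]]
wrist_force: [-1.4, 1.3, 10.6]
grip_width: 0.103
bar 0.015232666670636141 0.1444518897838957 0.1452528230226093 phi 96.01967799583758
88 [-0.052  0.    -0.002] [ -0.6 -19.4   5.9]
80 [-0.102  0.    -0.002] [ -0.6 -37.7  13.9]
72 [-0.152  0.    -0.002] [ -0.7 -54.7  24.4]
64 [-0.202  0.    -0.002] [ -0.7 -70.1  37.1]
56 [-0.252  0.    -0.002] [ -0.7 -83.6  51.9]
48 [-0.302  0.001 -0.002] [ -0.7 -94.8  68.4]
41 [-0.302  0.001 -0.002] [  -0.7 -102.9   84.2]
35 [-0.302  0.001 -0.002] [  -0.7 -108.3   98.3]
```

```bash
python3 -m handwheel '[[[-0.05,0,0,-0.5,-19.4,5.9,1],[-0.10,0,0,-0.5,-37.7,13.9,1],[-0.15,0,0,-0.5,-54.7,24.4,1],[-0.2,0,0,-0.5,-70,37,1],[-0.2,0,0,-0.5,-70,37,1]]]' 20;python3 - <<'E'
from arc import *
s=robot.get_state();R=np.array(s['tcp_rot']);p=s['ee_pos']-G*R[:,2]
ex=(pol(1,0,yaw=-11.3)-pol(0,0,yaw=-11.3))[:2]
q=p-pol(.04,0,.165,yaw=-11.3);x=q[:2]@ex;print('bar',x,q[2],np.hypot(x,q[2]),'phi',np.degrees(np.arctan2(q[2],-x)))
arc(s['ee_pos'],R,[60,56,52,48,44,40,36,32,28,25,22,20],[.1,.08,.05,.02,0,0,0,0,0,0,0,0,0])
E
```

```text
time: 19.35
ee_pos: [0.507, -0.1956, 0.2879]
tcp_rot: [[0.198, 0.974, -0.106], [0.98, -0.196, 0.022], [0.001, -0.109, -0.994]]
wrist_force: [-5.6, 2.6, 3.2]
grip_width: 0.104
bar -0.06504894464221758 0.12734581505214151 0.142997628687893 phi 62.941804201531205
60 [-0.009 -0.001 -0.002] [-0.5 -7.2  2.8]
56 [-0.029 -0.001 -0.002] [ -0.5 -15.    9.1]
52 [-0.059 -0.001 -0.002] [ -0.5 -22.4  15.9]
48 [-0.089 -0.001 -0.002] [ -0.5 -29.2  23.2]
44 [-0.109 -0.001 -0.002] [ -0.6 -35.6  30.9]
40 [-0.109 -0.001 -0.002] [ -0.6 -41.5  39.1]
36 [-0.109 -0.001 -0.002] [ -0.6 -46.8  47.7]
32 [-0.109 -0.001 -0.002] [ -0.6 -51.5  56.6]
28 [-0.109 -0.001 -0.002] [ -0.6 -55.6  65.9]
25 [-0.109 -0.001 -0.002] [ -0.6 -58.2  73. ]
22 [-0.109 -0.001 -0.002] [ -0.7 -60.5  80.2]
20 [-0.109 -0.001 -0.002] [ -0.7 -61.7  85.1]
```

```bash
python3 -m handwheel '[[[-0.01,0,0,-0.5,-7.2,2.8,1],[-0.03,0,0,-0.5,-15,9.1,1],[-0.06,0,0,-0.5,-22.4,15.9,1],[-0.09,0,0,-0.5,-29.2,23.2,1],[-0.109,0,0,-0.5,-35.6,30.9,1],[-0.109,0,0,-0.5,-41.5,39.1,1],[-0.109,0,0,-0.5,-46.8,47.7,1],[-0.109,0,0,-0.5,-46.8,47.7,1]]]' 20;python3 - <<'E'
from arc import *
s=robot.get_state();R=np.array(s['tcp_rot']);p=s['ee_pos']-G*R[:,2]
ex=(pol(1,0,yaw=-11.3)-pol(0,0,yaw=-11.3))[:2]
q=p-pol(.04,0,.165,yaw=-11.3);x=q[:2]@ex;print('bar',x,q[2],np.hypot(x,q[2]),'phi',np.degrees(np.arctan2(q[2],-x)))
arc(s['ee_pos'],R,[33,30,27,25,23,21.1,20,19],[0]*8)
E
```

```text
time: 20.35
ee_pos: [0.4584, -0.1858, 0.2442]
tcp_rot: [[0.197, 0.98, 0.001], [0.98, -0.197, 0.003], [0.003, 0.0, -1.0]]
wrist_force: [-4.0, 4.2, 0.6]
grip_width: 0.107
bar -0.1151848170655488 0.08370976977938444 0.14238984387568338 phi 36.00752044151656
33 [ 0.    -0.003 -0.001] [-0.5 -6.4  4.9]
30 [ 0.    -0.003 -0.001] [ -0.5 -10.3  11.4]
27 [ 0.    -0.003 -0.001] [ -0.5 -13.9  18. ]
25 [ 0.    -0.003 -0.001] [ -0.5 -16.2  22.6]
23 [ 0.    -0.003 -0.001] [ -0.6 -18.2  27.2]
21.1 [ 0.    -0.003 -0.001] [ -0.6 -20.   31.6]
20 [ 0.    -0.003 -0.001] [ -0.6 -21.   34.2]
19 [ 0.    -0.003 -0.001] [ -0.6 -21.8  36.6]
```

```bash
python3 -m handwheel '[[[0,0,0,-0.5,-5,4.9,1],[0,0,0,-0.5,-8.7,11.4,1],[0,0,0,-0.5,-12.2,18,1],[0,0,0,-0.5,-14.4,22.6,1],[0,0,0,-0.5,-16.4,27.2,1],[0,0,0,-0.5,-18,30,1],[0,0,0,-0.5,-18.2,32,1],[0,0,0,-0.5,-18.2,33,1]]]' 20;python3 - <<'E'
from arc import *
s=robot.get_state();R=np.array(s['tcp_rot']);p=s['ee_pos']-G*R[:,2]
ex=(pol(1,0,yaw=-11.3)-pol(0,0,yaw=-11.3))[:2]
q=p-pol(.04,0,.165,yaw=-11.3);x=q[:2]@ex;print('bar',x,q[2],np.hypot(x,q[2]),'phi',np.degrees(np.arctan2(q[2],-x)))
d=imaging.get_image('side');e=imaging.get_image('scene')
cv2.imwrite('pics/s10.png',np.hstack([cv2.resize(d['img'][80:220,260:390,::-1],(400,430)),cv2.resize(e['img'][150:300,130:340,::-1],(400,430))]))
E
```

```text
time: 21.35
ee_pos: [0.4409, -0.1824, 0.2117]
tcp_rot: [[0.197, 0.98, 0.001], [0.98, -0.197, 0.003], [0.003, 0.001, -1.0]]
wrist_force: [-3.4, 5.8, 4.3]
grip_width: 0.105
bar -0.13299505478786988 0.05122895831887103 0.1425204924509635 phi 21.066408404919862
```

View pics/s10.png

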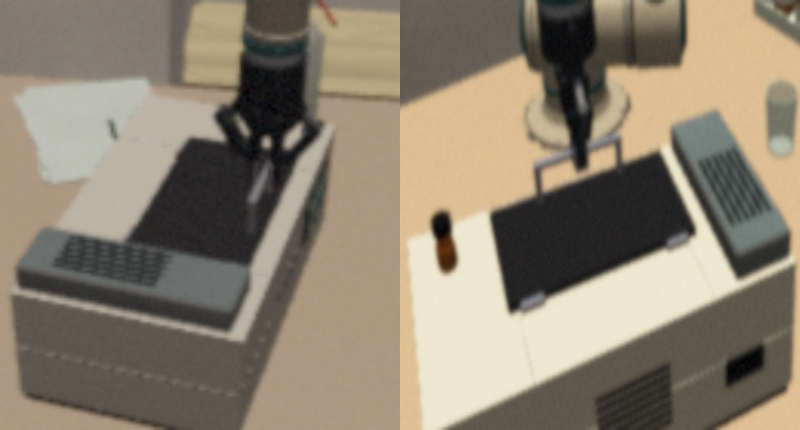

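```bash
python3 -m handwheel '[[[0,0,0,0,0,1.5,1],[0,0,0,0,0,3,1],[0,0,0,0,0,3,1]]]' 20; python3 -m handwheel '[[[0,0,0,0,0,2,1],[0,0,0,0,0,3,1],[0,0,0,0,0,3,1]]]' 20
```

```text
time: 21.82
ee_pos: [0.4396, -0.1821, 0.2083]
tcp_rot: [[0.197, 0.98, -0.002], [0.98, -0.197, 0.004], [0.004, -0.003, -1.0]]
wrist_force: [-5.2, 7.3, 4.7]
grip_width: 0.103
time: 22.2
ee_pos: [0.4395, -0.1821, 0.2077]
tcp_rot: [[0.197, 0.98, -0.001], [0.98, -0.197, 0.003], [0.003, -0.001, -1.0]]
wrist_force: [-10.1, 7.8, 17.2]
grip_width: 0.105
```

```bash
python3 -m handwheel '[[[0,0,0,0,0,-1,0.6],[0,0,0,0,0,-1,0.2],[0,0,0,0,0,-1,0.2],[0,0,0,0,0,-30,0.2],[0,0,0,0,0,-80,0.2],[0,0,0,0,0,-130,0.2],[0,0,0,0,0,-150,0.2],[0,0,0,0,0,-150,0.2]]]' 20;python3 - <<'E'
from h import *
C[:]=[.5318,-.201]
s=robot.get_state();d=imaging.get_image('wrist');save(d,'w11');P=wcloud(s,d)
ex=(pol(1,0,yaw=-11.3)-pol(0,0,yaw=-11.3))[:2];ey=np.array([-ex[1],ex[0]])
X=(P[...,:2]-C)@ex;Y=(P[...,:2]-C)@ey;Z=P[...,2]
k=(X>-.08)&(X<.03)&(Y>-.06)&(Y<.12)&(Z<.23)&(Z>.165)
A=np.c_[X[k],np.ones(k.sum())];f=np.linalg.lstsq(A,Z[k],rcond=None)[0];print('lid slope',f,k.sum(),Z[k].min(),Z[k].max())
k=(abs(X+.095)<.02)&(abs(Y)<.05)&(Z>.2)&(Z<.24);print('bar top',np.percentile(Z[k],[50,95]),np.median(X[k]))
e=imaging.get_image('scene')
k=(abs(Z-.165)<.01)&((X<-.115)|(X>.06));f2=np.linalg.lstsq(np.c_[X[k],np.ones(k.sum())],Z[k],rcond=None)[0];print('box slope',f2)
for q in ['short_mid','bottle_mid','flask_mid','beaker_mid','vial_mid']:
        print(q,[(np.round(r['centre'],3).tolist(),round(r['conf'],2)) for r in nets.spot_in(e,q)[:3]])
E
```

```text
time: 23.2
ee_pos: [0.4416, -0.1843, 0.3576]
tcp_rot: [[0.197, 0.98, 0.009], [0.98, -0.197, -0.003], [-0.002, 0.009, -1.0]]
wrist_force: [0.2, 0.5, -0.8]
grip_width: 0.405
lid slope [-0.00158003  0.17673852] 20798 0.17373933086408455 0.17947874897942956
bar top [0.22100749 0.22248639] -0.09500408763527923
box slope [-0.00132931  0.16475363]
short_mid [([0.46, 0.328, 0.057], 0.63)]
bottle_mid [([0.627, 0.358, 0.069], 0.94)]
flask_mid [([0.437, 0.49, 0.048], 0.84), ([0.424, 0.598, 0.05], 0.68), ([0.544, 0.529, 0.056], 0.68)]
beaker_mid [([0.366, 0.278, 0.063], 0.8)]
vial_mid [([0.44, -0.379, 0.197], 0.55)]
```

View pics/w11.png

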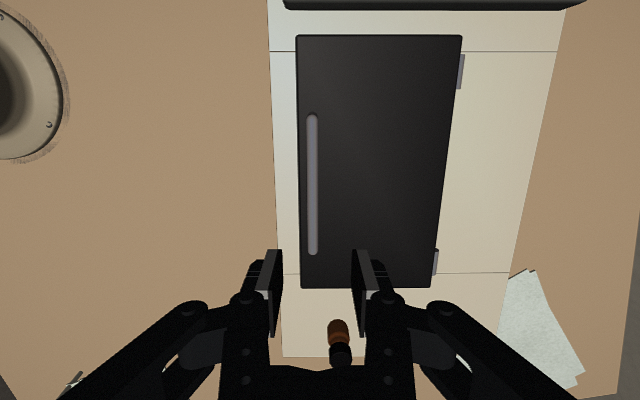

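The lid lies parallel to the box top, with a slope difference of 0.0003 rad, so it is shut. The robot touches nothing. The other objects are where they started.

```bash
python3 -c "
from h import *
print(robot.job_done())"
```

```text
the job is handed in; nothing more can be done
None
```

I loaded the polarimeter as asked and handed the job in at about 23.5 s of the 69 s allowed; the hand-in gave no verdict.

**Lid opened:** I gripped the handle and swung the lid back to about 1.74 rad, measured from the gripper position, against the 1.75 stop.

**Tube placed:** I lifted the long tube from the rest and lowered it into the V-cradles until about 6 N showed at the wrist, then let go. The wrist depth picture taken with the lid still open showed:
- the middle within 0.5 mm of the cradle axis sideways
- the axis at about 133.5 mm
- the tube parallel to the cradles
- the neck upright, at the lamp-housing end

**Lid closed:** I gripped the handle again and lowered the lid slowly, pressing down until it stopped at about 17 N. In the last picture the lid and the box top have the same slope to within 0.0003 rad, and the top of the handle bar is at 222 mm, which matches a shut lid.

**Other objects:** The short tube, bottle, flask, beaker and vial were all found within about 4 mm horizontally of where they started. The flask read 14 mm lower in height, which I put down to network noise on see-through glass. The gripper was open and clear of everything.

**Disagreements:**
- On the second handle grip the gripper sat 6–8 mm higher on the bar than I intended, with about 6 N of upward force. I corrected the closing path for this and it caused no visible problem.
- I could not see the tube after the lid was shut, so its final position rests on the picture taken with the lid open.

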